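# Clamp a bottle with the travelling feed knob

## Task

Stand the small screw-cap bottle upright between the jaws of the clamp stage and let go of it. Then take the feed knob on the sliding carriage in a light grip (20 N a finger is plenty) and turn it clockwise, letting your hand travel along with it, until the bottle sits home in the V stop and the sprung jaw holds it with about 15 N (8 to 22 N will do; never squeeze it with more than 30 N). Do not shove the carriage or its knob along by force, and leave the other things on the desk where they are.

Things in the scene. Friction and masses are not known exactly. Their poses are not given: they have to be found in the camera images.
- bottle: small screw-cap bottle, the only loose bottle, 34 mm in diameter and 80 mm tall (the cap, 21 mm wide, is the top 14 mm), about 60 g; origin at the centre of its underside, z up. Grip the body at about 50 mm height.
- stage: clamp stage screwed to the desk: aluminium bed 84 mm (x) by 240 mm (y), 14 mm thick, from y = -110 to +130 mm. Origin on the desk under the bed; x across it, y along it, z up. The fixed steel V stop (44 mm wide, 120 degree V, up to 45 mm above the desk) stands at y = -92 to -55 mm and opens towards +y; the carriage is at the +y end and slides towards -y.
- seat (a point): on top of the bed (14 mm above the desk), at stage x = 0, y = -45 mm: where the centre of the bottle's underside is when it is fully home in the V stop; axes as the stage's.
- between (a point): on top of the bed, at stage x = 0, y = -39 mm: where to stand the bottle, within a few mm, before clamping (6 mm short of home; the jaw is then 4 to 12 mm away from it).
- knob_grip (a point): centre of the head of the round black fluted feed knob on the carriage (head 50 mm in diameter, 34 mm tall, axis vertical); on the knob's axis, 78 mm above the desk, 17 mm under the knob's top, 36 mm above the carriage top, at stage x = 0 and y = +70 mm less the travel. It travels with the carriage.
- carriage: painted sliding block 76 by 70 mm, top 42 mm high, origin that of the stage shifted by the travel. It carries the knob and the sprung jaw (rubber face 42 mm wide, top 45 mm high; springs preloaded to 10 N, then 3 N per mm, 9 mm of give). The jaw's setting differs each time and is not reported: its face starts at stage y = -14 mm plus or minus 4 mm, so it yields after 10 to 18 mm of travel.
- tape: bystander: roll of tape lying flat, 96 mm wide, 25 mm tall, origin at the centre of its underside
- glass: bystander: empty beaker, 55 mm wide, 70 mm tall, origin at the centre of its underside
- feed_knob (a joint): angle of the knob in rad, 0 at the start, growing clockwise seen from above, at most 4. A rack and pinion ties it to the carriage: 1 rad clockwise moves carriage and knob 8 mm towards the V (stage -y). It stays where it is left. The slide's 48 N of friction takes 0.38 N m while turning; each newton of jaw force adds 0.008 N m: a step of 0.08 is felt when the jaw meets the seated bottle.

How it is judged:
By the outcome, as a careful person would: the job done as asked, in the order asked, and still so for the second after the job is handed in, with the robot touching nothing.
It also fails if it takes over 72 s, if anything falls off the work surface, if the arm or the gripper's body presses on something with over 40 N, if the wrist force passes 120 N, or if a joint passes its speed limit or range.

## Robot

A 6-joint arm with a two-finger parallel gripper is mounted at the origin on a cart in front of the work surface, level with it; the furniture and walls round the work are solid. World frame = base frame: x ahead of the robot, y to its left, z up, the work surface at z = 0. Lengths are in m, angles in rad, forces in N, time in s.
With the tool pointing down it reaches from about 0.35 to 0.85 m from the base axis. Payload 8.1 kg.
Tool frame: the origin (TCP) lies at the very end of the fingers, on their centre line; the grasp point (between the pads) lies 19 mm behind it; z points along the fingers, y is the direction in which the jaws open and shut (so a half turn about z gives the same grasp; the last joint's range is limited). The gripper opens to 85 mm and grips with 20 to 120 N. Pads are 22 mm wide; open, the fingers measure 114 mm over their backs; the gripper's body (76 mm by 85 mm) begins 54 mm behind the grasp point. The pads swing forward as they close: fully open they stand 13 mm farther back than shut.
Start: joints at [-1.239, 0.13, 1.488, -0, 1.523, -0.085], TCP at [0.243, -0.549, 0.231] pointing down, gripper open.
Joint ranges: [-2.96, 2.96], [-0.89, 2.26], [0.02, 2.5], [-1.34, 4.48], [0, 2.73], [-2.66, 2.66]. Speed limits (rad/s): [2.39, 2.39, 2.79, 3.14, 3.14, 3.14].

## Interface

Orientations are given as a 3x3 rotation matrix whose columns are the frame's x, y, z axes.
In Python, from cell import arm gives the robot as it stands.
- The arm moves only by the shell command python3 -m creep 'ROWS' [FORCE]. ROWS is text: rows parted by semicolons, each of 7 numbers parted by spaces: the turn, a rotation vector about the tool's x, y, z in degrees, then the shift along the tool's x, y, z in m, then the closure, from 0 (fully open) to 1 (shut). In form: rx ry rz tx ty tz grip; .... A call has 1 to 12 rows; each row shifts and turns the pose as measured when the row begins, along the tool's axes as they then stand; what a row does not reach is not made up. A row lasts 1/10 s, in which the tool goes at most 50 mm and 8.59 degrees, less where a joint would pass 70% of its speed; a pose out of reach is approached as far as the arm can. A call is refused whole if a number of a shift passes 0.05 or a number of a turn 8.59, either way. A call with a gripper value outside its range is refused whole. The fingers move at their own pace and stop on an object; FORCE is the grip in N (left out, the last holds). Time passes only in rows, so rows that do not move let the fingers close. It gives the time, the measured TCP pose, the force and the opening at its end, in the units of the state.
- arm.read_state(): the state, without advancing time (a new reading comes with each control period).
- arm.camera(name): name is "scene" or "top" or "wrist"; returns a dict with "pixels" (400x640x3 uint8, red, green, blue), "fx", "fy", "cx", "cy" (pixels), "extrinsics" (4x4, takes a point from camera to world coordinates). Camera axes: x right, y down, z forward; pixel columns grow to the right and rows downward; lengths in m; the calibration is good to about 2 mm. A picture is of the moment at which its call begins. There is no depth.
- arm.job_done(): hands the job in, once; it reports no verdict.
Trained networks look in a picture, given as the dict that the camera call returned (one of the last four; its "shot" number tells which), for a name from the list of things; names that differ only in an ending like _2 or _b are one class to them, and where a whole thing is asked for, a point or a joint stands for the part that bears it (a point fixed in the world has none). Each returns a list of dicts, best first, with "conf" (0 to 1); they miss things now and then, are a little off and sometimes report something else, mostly with a low value. They report only what shows in the picture. A call takes as long as a camera call.
- arm.search_frame(picture, name): "extent" ([left, top, right, bottom] in pixels, round what is visible of it).
- arm.mark_of(picture, name): "location" ([column, row] in pixels: a listed point, or the origin of a listed thing).
The state is a dict: "t": time; "q": joint angles; "joint_velocities": joint speeds; "joint_torque": joint torques, N m; "position": TCP position; "eef_rot": TCP orientation; "contact_force": force on the tool from outside, world axes, zero at the start; "torque": the same for the moment, N m; "width": finger opening in m.
Only numpy, scipy, OpenCV 4.12 (cv2) and the standard library are available. Lean on these libraries where they do the work, as an engineer would, in place of code of your own. Each camera call takes 0.05 s, during which the arm holds its last target.

## Working session

There is one attempt and no reset: what is moved stays moved. The work goes in short steps, Python scripts to look and compute and a shell command to move; the robot and the scene stay as the last step left them, time stands still between calls to the robot, and variables do not carry over. Pictures are saved under pics/ and viewed, and the job is handed in when it is done.

```bash
ls; mkdir -p pics
cat > h.py <<'E'
import numpy as np, cv2
from cell import arm
def save(p,n): cv2.imwrite(f'pics/{n}.png',cv2.cvtColor(p['pixels'],cv2.COLOR_RGB2BGR))
def ray(p,uv):
    E=np.array(p['extrinsics']);d=np.array([(uv[0]-p['cx'])/p['fx'],(uv[1]-p['cy'])/p['fy'],1.])
    return E[:3,3],E[:3,:3]@d
def onz(p,uv,z):
    o,d=ray(p,uv);return o+d*(z-o[2])/d[2]
def proj(p,X):
    E=np.array(p['extrinsics']);c=E[:3,:3].T@(np.array(X)-E[:3,3]);return np.array([c[0]/c[2]*p['fx']+p['cx'],c[1]/c[2]*p['fy']+p['cy']])
def tri(obs):
    A=np.zeros((3,3));b=np.zeros(3)
    for p,uv in obs:
        o,d=ray(p,uv);d=d/np.linalg.norm(d);M=np.eye(3)-np.outer(d,d);A+=M;b+=M@o
    return np.linalg.solve(A,b)
E
python3 - <<'E'
from h import *
np.set_printoptions(precision=4,suppress=True)
s=arm.read_state();print(s['t'],s['position'],s['eef_rot'],s['width'])
for n in ['top','scene']:
    p=arm.camera(n);save(p,n+'0');print(n,p['extrinsics'])
    for k in ['bottle','stage','seat','between','knob_grip','carriage','tape','glass']:
        r=arm.mark_of(p,k)[:2]
        for a in r: print(k,np.round(a['location'],1),round(a['conf'],2),onz(p,a['location'],{'seat':.014,'between':.014,'knob_grip':.078}.get(k,0)))
E
```

```text
pics
0.0 [ 0.2427 -0.5481  0.2302] [[ 0.9144  0.4048 -0.0006]
 [ 0.4048 -0.9144  0.0018]
 [ 0.0001 -0.0019 -1.    ]] 0.08543482206714552
top [[ 0.0082 -0.9919  0.1271  0.385 ]
 [-0.9995 -0.0119 -0.0285  0.2691]
 [ 0.0298 -0.1268 -0.9915  1.4413]
 [ 0.      0.      0.      1.    ]]
bottle [397.9 238. ] 0.65 [0.463  0.0123 0.    ]
stage [309.1 241.8] 0.8 [0.4496 0.2704 0.    ]
seat [320.5 247.4] 0.98 [0.4333 0.2376 0.014 ]
between [315.9 247.6] 0.86 [0.4326 0.2507 0.014 ]
knob_grip [283.7 229.1] 0.73 [0.4801 0.3403 0.078 ]
carriage [308.3 242.4] 0.59 [0.4478 0.2727 0.    ]
carriage [216.8 224.4] 0.28 [0.4971 0.5374 0.    ]
glass [219.9 222.5] 0.93 [0.5027 0.5287 0.    ]
scene [[-0.5114 -0.3802  0.7707 -0.2991]
 [-0.8591  0.2056 -0.4687  0.7605]
 [ 0.0198 -0.9018 -0.4317  0.558 ]
 [ 0.      0.      0.      1.    ]]
bottle [417.3 225.3] 0.82 [0.4751 0.0153 0.    ]
stage [330.  260.4] 0.57 [0.4442 0.277  0.    ]
seat [351.5 248.7] 0.92 [0.4424 0.2254 0.014 ]
between [347.1 249.4] 0.89 [0.4445 0.2351 0.014 ]
knob_grip [226.4 243.2] 0.73 [0.4849 0.4824 0.078 ]
knob_grip [295.7 231.2] 0.6 [0.4634 0.347  0.078 ]
carriage [330.4 262.9] 0.72 [0.4357 0.2813 0.    ]
tape [229.9 241.5] 0.78 [0.6156 0.4278 0.    ]
glass [200.5 280. ] 0.68 [0.5053 0.5319 0.    ]
glass [328.7 260.9] 0.22 [0.4438 0.2803 0.    ]
```

View pics/top0.png

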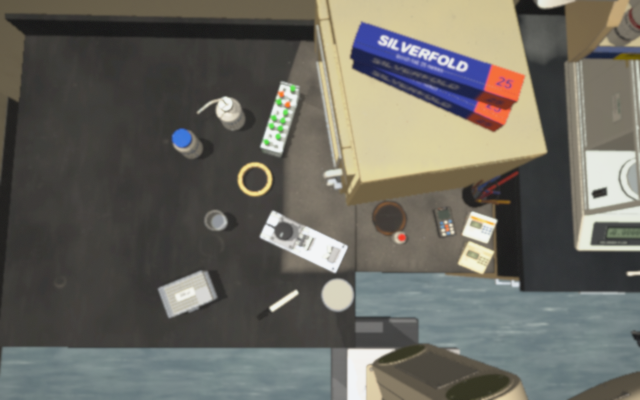

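View pics/scene0.png

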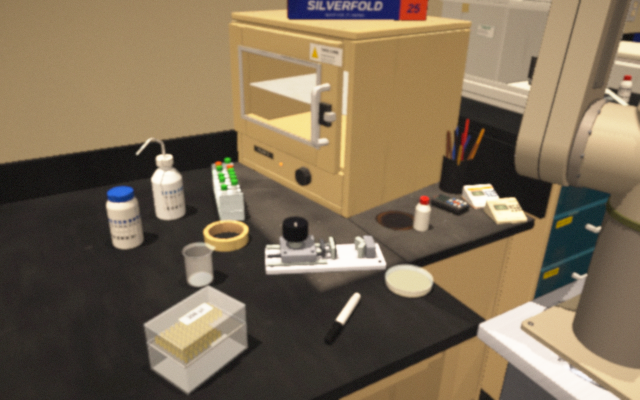

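The top view shows the stage from (268,225) to (342,258) with the knob at (284,230). The red-capped bottle is at (399,237), the tape at (255,180) and the beaker at (216,220). I'll move closer for wrist views.

```bash
python3 -m creep '0 0 0 .0315 -.0358 -.002 0;0 0 0 .0315 -.0358 -.002 0;0 0 0 .0315 -.0358 -.002 0;0 0 0 .0315 -.0358 -.002 0;0 0 0 .0315 -.0358 -.002 0;0 0 0 .0315 -.0358 -.002 0;0 0 0 .0315 -.0358 -.002 0;0 0 0 .0315 -.0358 -.002 0;0 0 0 .0315 -.0358 -.002 0;0 0 0 .0315 -.0358 -.002 0;0 0 0 .0315 -.0358 -.002 0'
python3 - <<'E'
from h import *
np.set_printoptions(precision=4,suppress=True)
s=arm.read_state();print(s['t'],s['position'],s['q'],s['eef_rot'])
p=arm.camera('wrist');save(p,'w1');print(p['extrinsics'],p['fx'])
for k in ['bottle','seat','knob_grip']:
    for a in arm.mark_of(p,k)[:2]: print(k,np.round(a['location'],1),round(a['conf'],2),onz(p,a['location'],{'seat':.014,'between':.014,'knob_grip':.078}.get(k,0)))
E
```

```text
t: 2.0
position: [0.4036, -0.0353, 0.253]
eef_rot: [[0.919, 0.394, 0.004], [0.394, -0.919, 0.001], [0.004, 0.001, -1.0]]
contact_force: [1.4, -2.0, -0.6]
width: 0.0854
2.0 [ 0.4036 -0.0353  0.253 ] [-0.2156 -0.4348  1.9577  0.0017  1.6144  0.9499] [[ 0.9189  0.3944  0.0045]
 [ 0.3944 -0.9189  0.0007]
 [ 0.0044  0.0011 -1.    ]]
[[ 0.3938 -0.8709 -0.2942  0.48  ]
 [-0.9192 -0.3728 -0.1268 -0.0019]
 [ 0.0007  0.3203 -0.9473  0.3944]
 [ 0.      0.      0.      1.    ]] 282.92432763979247
bottle [301.1 109.8] 0.63 [0.4627 0.0172 0.    ]
seat [122.3  64.3] 0.58 [0.4265 0.2373 0.014 ]
```

View pics/w1.png

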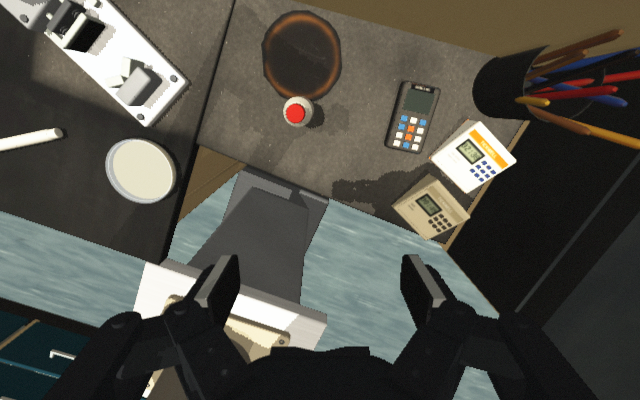

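The wrist view shows the bottle's red cap at (296,113) and the V-stop end of the stage at top left, around (140,85). I'll refine the bottle position from the cap colour.

Run:
```python
from h import *
np.set_printoptions(precision=4,suppress=True)
p=arm.camera('wrist');a=p['pixels'].astype(int)
m=(a[...,0]>150)&(a[...,1]<90)&(a[...,2]<90);m[:,400:]=0
n,l,s,c=cv2.connectedComponentsWithStats(m.astype('uint8'))
i=1+np.argmax(s[1:,4]);print(c[i],s[i],onz(p,c[i],.079))
```

```text
[294.6493 112.5149] [286 103  18  20 268] [0.4604 0.0183 0.079 ]
```

```bash
python3 -m creep '0 0 0 .0245 -.0085 .025 0;0 0 0 .0245 -.0085 .025 0;0 0 0 .0245 -.0085 .025 0;0 0 0 0 0 .04 0;0 0 0 0 0 0 0;0 0 0 0 0 0 0'
python3 - <<'E'
from h import *
np.set_printoptions(precision=4,suppress=True)
p=arm.camera('wrist');save(p,'w2');a=p['pixels'].astype(int);s=arm.read_state();print(s['t'],s['position'])
m=(a[...,0]>150)&(a[...,1]<90)&(a[...,2]<90)
n,l,st,c=cv2.connectedComponentsWithStats(m.astype('uint8'))
i=1+np.argmax(st[1:,4]);X=onz(p,c[i],.079);print(c[i],st[i],X)
print('tool',np.array(s['eef_rot']).T@(X-s['position']))
for a in arm.mark_of(p,'bottle')[:2]: print(a['conf'],onz(p,a['location'],0))
E
```

```text
t: 2.85
position: [0.4645, 0.0052, 0.1369]
eef_rot: [[0.926, 0.379, 0.008], [0.379, -0.926, -0.003], [0.006, 0.006, -1.0]]
contact_force: [0.4, 0.4, 0.0]
width: 0.0856
2.9 [0.464  0.0051 0.1367]
[302.2433 215.0714] [289 204  27  25 448] [0.4624 0.0188 0.079 ]
tool [ 0.0033 -0.0136  0.0576]
0.82 [0.4633 0.0144 0.    ]
```

View pics/w2.png

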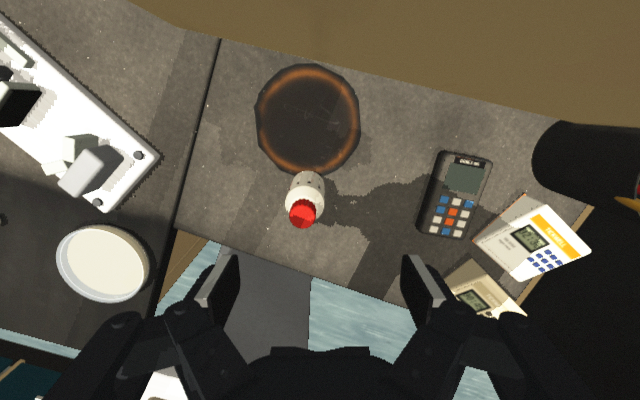

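The cap is at (302,215), 12 mm off the fingers' centre line. I'll centre on it, descend and grip.

```bash
python3 -m creep '0 0 0 .003 -.012 0 0;0 0 0 0 0 .025 0;0 0 0 0 0 .025 0;0 0 0 0 0 .025 0;0 0 0 0 0 .025 0;0 0 0 0 0 .005 0;0 0 0 0 0 0 0'
python3 - <<'E'
from h import *
p=arm.camera('wrist');save(p,'w3')
E
```

```text
t: 3.65
position: [0.4742, 0.0187, 0.0443]
eef_rot: [[0.927, 0.374, 0.033], [0.375, -0.927, -0.004], [0.029, 0.016, -0.999]]
contact_force: [0.8, -0.1, 1.1]
width: 0.0855
```

View pics/w3.png

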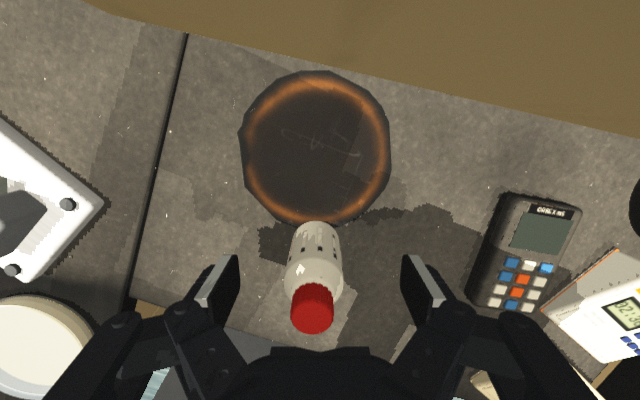

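The cap is roughly centred, but the tool has drifted about 11 mm in x and tilted about 2°. I'll work out a correction.

```bash
cat >> h.py <<'E'
from scipy.spatial.transform import Rotation as Ro
np.set_printoptions(precision=4,suppress=True)
def need(pos,yaw):  # yaw deg of tool x; tool down
    s=arm.read_state();R=np.array(s['eef_rot']);c,n=np.cos(np.radians(yaw)),np.sin(np.radians(yaw))
    D=np.array([[c,n,0],[n,-c,0],[0,0,-1]])
    print('t',s['t'],'pos',np.array(s['position']),'q',np.array(s['q']),'w',s['width'],'F',np.array(s['contact_force']))
    print('yaw now',np.degrees(np.arctan2(R[1,0],R[0,0])))
    print('rot',np.degrees(Ro.from_matrix(R.T@D).as_rotvec()),'shift',R.T@(np.array(pos)-s['position']), 'shift in final axes',D.T@(np.array(pos)-s['position']))
E
python3 -c "
from h import *
need([.463,.017,.031],22)"
```

```text
t 3.7 pos [0.4744 0.0187 0.0447] q [-0.0675 -0.0627  2.0436 -0.0017  1.127   1.1201] w 0.08532869084661274 F [0.2364 0.4021 0.9912]
yaw now 22.006608755212202
rot [ 0.9222 -1.6963 -0.007 ] shift [-0.0116 -0.003   0.0133] shift in final axes [-0.0112 -0.0027  0.0137]
```

```bash
python3 -m creep '.9 -1.7 0 -.011 -.003 .004 0;0 0 0 0 0 .005 0;0 0 0 0 0 0 0'
python3 -c "
from h import *
need([.463,.017,.031],22)"
```

```text
t: 4.0
position: [0.4652, 0.0172, 0.0389]
eef_rot: [[0.927, 0.375, 0.003], [0.375, -0.927, -0.0], [0.003, 0.002, -1.0]]
contact_force: [-0.1, 1.3, 0.2]
width: 0.0854
t 4.0 pos [0.4652 0.0172 0.0389] q [-0.073  -0.0489  2.0421 -0.0002  1.1451  1.114 ] w 0.08536911980420078 F [-0.0699  1.2529  0.1632]
yaw now 21.995118302839394
rot [ 0.094  -0.1653 -0.005 ] shift [-0.0021 -0.0006  0.0079] shift in final axes [-0.0021 -0.0006  0.0079]
```

```bash
python3 -m creep '0 -.2 0 -.002 -.0005 .007 0;0 0 0 0 0 0 0;0 0 0 0 0 0 .4;0 0 0 0 0 0 .7;0 0 0 0 0 0 1;0 0 0 0 0 0 1;0 0 0 0 0 0 1;0 0 0 0 0 0 1;0 0 0 0 0 0 1' 30
python3 -c "
from h import *
need([.463,.017,.031],22)
p=arm.camera('wrist');save(p,'w4')"
```

```text
t: 4.9
position: [0.4638, 0.0168, 0.0323]
eef_rot: [[0.927, 0.374, 0.001], [0.374, -0.927, -0.002], [0.001, 0.002, -1.0]]
contact_force: [0.6, -0.3, -0.6]
width: 0.0325
t 4.9 pos [0.4638 0.0168 0.0323] q [-0.0729 -0.0397  2.0471 -0.002   1.1327  1.1152] w 0.03247251235058817 F [ 0.6321 -0.2973 -0.5923]
yaw now 21.976615898535144
rot [ 0.1286 -0.0288 -0.0234] shift [-0.0006 -0.0004  0.0013] shift in final axes [-0.0006 -0.0004  0.0013]
```

View pics/w4.png

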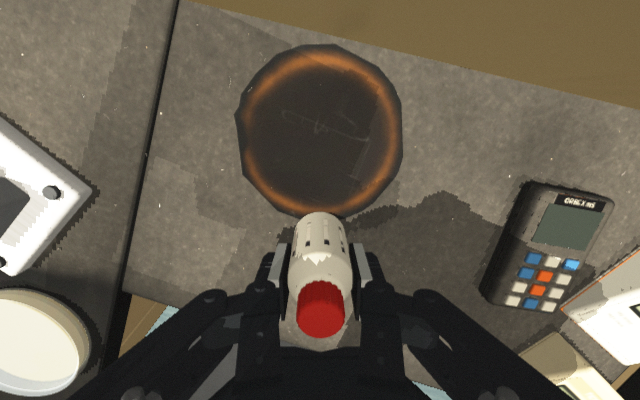

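The bottle is between the pads, with an opening of 32.5 mm. I'll lift it and move it toward the stage.

```bash
python3 -m creep '0 0 0 0 0 -.02 1;0 0 0 0 0 -.04 1;0 0 0 0 0 -.04 1;0 0 0 0 0 -.04 1;0 0 0 0 0 -.04 1;0 0 0 0 0 0 1'
python3 - <<'E'
from h import *
need([.42,.15,.2],65)
p=arm.camera('wrist');save(p,'w5')
for k in ['seat','between','knob_grip','stage','carriage']:
    for a in arm.mark_of(p,k)[:2]: print(k,np.round(a['location'],1),round(a['conf'],2),onz(p,a['location'],{'seat':.014,'between':.014,'knob_grip':.078}.get(k,0)))
E
```

```text
t: 5.55
position: [0.4609, 0.0173, 0.2164]
eef_rot: [[0.927, 0.374, -0.005], [0.374, -0.927, -0.001], [-0.005, -0.0, -1.0]]
contact_force: [1.0, -0.6, -0.2]
width: 0.0325
t 5.55 pos [0.4609 0.0173 0.2164] q [-0.0723 -0.2418  1.8736 -0.0019  1.5146  1.1152] w 0.03245136199662582 F [ 0.9551 -0.6495 -0.1761]
yaw now 21.968479826620275
rot [ -0.1359   0.2707 -43.0315] shift [ 0.0118 -0.1384  0.0164] shift in final axes [ 0.103  -0.0932  0.0164]
seat [138.7 131.7] 0.83 [0.4264 0.2356 0.014 ]
between [133.6 124.7] 0.9 [0.4322 0.2426 0.014 ]
knob_grip [112.7 101.7] 0.48 [0.4659 0.2282 0.078 ]
stage [114.4 106.1] 0.96 [0.4411 0.2756 0.    ]
carriage [109.9  99.2] 0.91 [0.447  0.2817 0.    ]
```

View pics/w5.png

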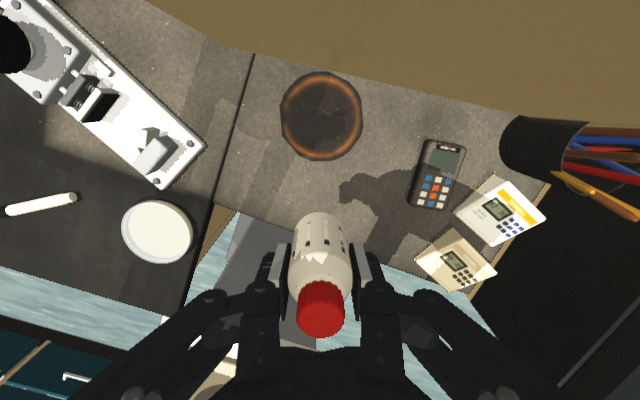

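The bottle is held upright. Next I'll turn so that tool x runs along stage y, and look at the stage.

```bash
python3 -m creep '0 0 -7.2 .002 -.023 .002 1;0 0 -7.2 .0047 -.0225 .002 1;0 0 -7.2 .0074 -.0218 .002 1;0 0 -7.2 .010 -.0207 .002 1;0 0 -7.2 .0128 -.0191 .002 1;0 0 -7.2 .0151 -.0175 .002 1;0 0 0 0 0 0 1;0 0 0 0 0 0 1'
python3 - <<'E'
from h import *
need([.42,.15,.2],65)
p=arm.camera('wrist');save(p,'w6')
for k in ['seat','between','knob_grip','stage','carriage']:
    for a in arm.mark_of(p,k)[:2]: print(k,np.round(a['location'],1),round(a['conf'],2),onz(p,a['location'],{'seat':.014,'between':.014,'knob_grip':.078}.get(k,0)))
E
```

```text
t: 6.65
position: [0.4058, 0.152, 0.1839]
eef_rot: [[0.395, 0.918, -0.039], [0.918, -0.395, -0.004], [-0.019, -0.035, -0.999]]
contact_force: [0.0, -0.8, -1.0]
width: 0.0324
t 6.65 pos [0.4058 0.152  0.1839] q [ 0.2354 -0.2691  1.9564  0.0055  1.4935  0.6414] w 0.03239585510909878 F [ 0.0226 -0.7774 -1.0292]
yaw now 66.72808751721288
rot [-1.972   1.1247  1.7089] shift [ 0.0034  0.0133 -0.0167] shift in final axes [ 0.0042  0.0138 -0.0161]
seat [313.2  95.6] 0.97 [0.4287 0.2371 0.014 ]
between [310.5  90.1] 0.78 [0.4283 0.243  0.014 ]
carriage [312.2  48.1] 0.9 [0.4454 0.2794 0.    ]
```

View pics/w6.png

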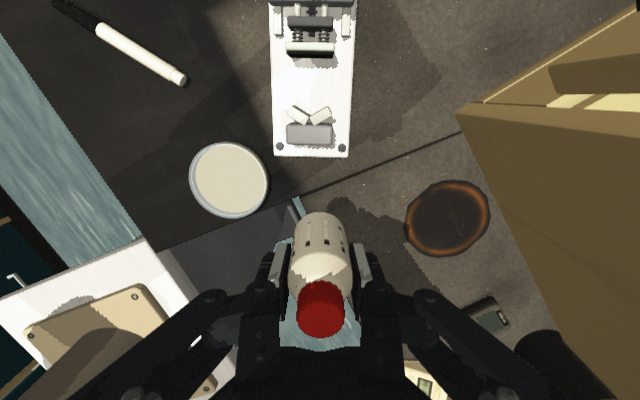

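The stage shows from above. The near bed corners are at about (275,157) and (351,157), the V stop is at (310,125) and the jaw face at (311,55). I'll fit the bed edges.

Run:
```python
from h import *
p=arm.camera('wrist')
g=cv2.cvtColor(p['pixels'],cv2.COLOR_RGB2GRAY).astype(float)
L=[];Rr=[]
for r in range(66,100,2):
    row=cv2.GaussianBlur(g,(3,3),0)[r]; d=np.diff(row)
    L.append((255+np.argmax(d[255:290])+.5,r)); Rr.append((335+np.argmin(d[335:372])+.5,r))
L=np.array([onz(p,u,.014)[:2] for u in L]);Rr=np.array([onz(p,u,.014)[:2] for u in Rr])
for Q in (L,Rr):
    l=cv2.fitLine(Q.astype('f4'),cv2.DIST_HUBER,0,1e-4,1e-4).ravel(); print(l, np.degrees(np.arctan2(l[1],l[0])))
    n=np.array([-l[1],l[0]]); print(np.abs((Q-l[2:])@n).max())
B=[]
for c in range(285,342,3):
    d=np.diff(cv2.GaussianBlur(g,(3,3),0)[:,c]); B.append((c,145+np.argmin(d[145:172])+.5))
print(B[::5]);B=np.array([onz(p,u,.014)[:2] for u in B]);l=cv2.fitLine(B.astype('f4'),cv2.DIST_HUBER,0,1e-4,1e-4).ravel();print(l,np.degrees(np.arctan2(l[1],l[0])))
for u in [(275,157),(351,157)]: print(onz(p,u,.014))
big=cv2.resize(cv2.cvtColor(p['pixels'][0:180,220:400],cv2.COLOR_RGB2BGR),None,fx=3,fy=3,interpolation=2);cv2.imwrite('pics/w6z.png',big)
```

```text
[0.4524 0.8918 0.3938 0.2651] 63.101894
0.00104500120547319
[0.4069 0.9135 0.4704 0.2353] 65.99248
0.0004914974597668668
[(285, np.float64(155.5)), (300, np.float64(155.5)), (315, np.float64(156.5)), (330, np.float64(156.5))]
[ 0.9101 -0.4143  0.4013  0.1806] -24.476461
[0.365  0.1948 0.014 ]
[0.4428 0.1618 0.014 ]
```

View pics/w6z.png

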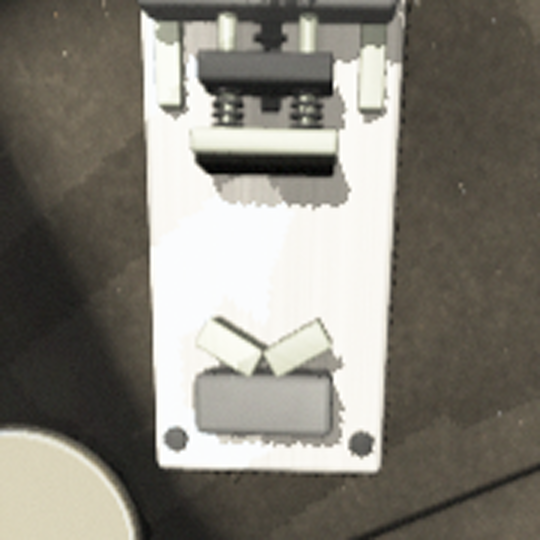

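Run:
```python
from h import *
p=arm.camera('wrist')
a=np.radians(65.5);Y=np.array([np.cos(a),np.sin(a)]);X=np.array([Y[1],-Y[0]]);O=np.array([.4285,.2430])
def st(n,u,z):
    w=onz(p,u,z)[:2];print(n,w,'stage x,y rel between',np.array([X@(w-O),Y@(w-O)-.039])*1000)
c=lambda x,y:(x/3+220-.3,y/3-.3)
st('corner L',c(158,470),.014);st('corner R',c(381,470),.014)
st('edge L',c(148,200),.014);st('edge R',c(396,200),.014)
st('Vapex',c(265,350),.045);st('Vblock L',c(195,400),.045);st('Vblock R',c(332,400),.045)
st('armtipL',c(215,317),.045);st('armtipR',c(319,320),.045)
st('jaw L',c(191,152),.045);st('jaw R',c(336,155),.045)
```

```text
corner L [0.3626 0.1967] stage x,y rel between [ -40.7278 -108.4737]
corner R [0.4387 0.1644] stage x,y rel between [  41.8856 -106.3411]
edge L [0.4006 0.2797] stage x,y rel between [-40.6141 -17.2305]
edge R [0.4765 0.2465] stage x,y rel between [ 42.1928 -15.9052]
Vapex [0.4197 0.221 ] stage x,y rel between [  1.1109 -62.7048]
Vblock L [0.3924 0.2157] stage x,y rel between [-21.5817 -78.8104]
Vblock R [0.4332 0.1982] stage x,y rel between [ 22.8691 -77.7849]
armtipL [0.4093 0.2363] stage x,y rel between [-14.6766 -53.0623]
armtipR [0.439  0.2225] stage x,y rel between [ 18.014  -53.3013]
jaw L [0.4226 0.281 ] stage x,y rel between [-21.1016  -6.8162]
jaw R [0.4616 0.2631] stage x,y rel between [21.7848 -6.986 ]
```

Run:
```python
from h import *
p=arm.camera('wrist');s=arm.read_state();R=np.array(s['eef_rot']);P=np.array(s['position'])
# predicted cap-top circle outline for offsets along tool x, compare w/ red mask
a=p['pixels'].astype(int);m=(a[...,0]>90)&(a[...,1]<60)&(a[...,2]<60);m[:270]=0;m[345:]=0
ys,xs=np.nonzero(m);print('mask',xs.min(),xs.max(),ys.min(),ys.max())
# full cap = two circles (top -.048, bottom -.034 rel TCP along z tool)
th=np.linspace(0,2*np.pi,60)
for dx in (-.006,-.003,0,.003,.006):
    q=np.array([proj(p,P+R@np.array([dx+.0105*np.cos(t),.0105*np.sin(t),z])) for z in(-.048,-.034) for t in th])
    print(dx,q.min(0),q.max(0))
cv2.imwrite('pics/cap.png',cv2.resize(cv2.cvtColor(p['pixels'][200:360,240:400],cv2.COLOR_RGB2BGR),None,fx=3,fy=3))
need([.4299,.2445,.10],65.5)
```

```text
mask 296 343 281 337
-0.006 [294.1265 289.375 ] [344.7405 351.3877]
-0.003 [293.9064 283.7077] [344.9445 345.9188]
0 [293.6826 277.9522] [345.1518 340.3605]
0.003 [293.455  272.1067] [345.3628 334.7103]
0.006 [293.2235 266.169 ] [345.5773 328.9661]
t 7.1 pos [0.4068 0.1517 0.1852] q [ 0.2339 -0.2703  1.9548  0.0059  1.4938  0.6405] w 0.032346163544399745 F [-0.4051  0.288  -0.0162]
yaw now 66.68954724440957
rot [-1.8792  1.0112  1.1731] shift [ 0.0958 -0.0127  0.084 ] shift in final axes [ 0.094  -0.0174  0.0852]
```

View pics/cap.png

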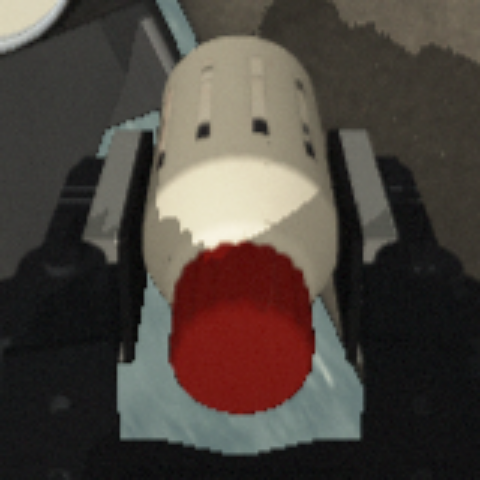

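The cap outline fits a bottle centred on the TCP axis to within about 1 mm. I'll level the tool and move above the "between" point.

```bash
python3 -m creep '-1.9 1 1.2 0 0 0 1;0 0 0 .025 -.0045 .01 1;0 0 0 .025 -.0045 .01 1;0 0 0 .025 -.0045 .015 1;0 0 0 .012 -.002 .015 1;0 0 0 0 0 0 1;0 0 0 0 0 0 1'
python3 -c "
from h import *
need([.4299,.2445,.0463],65.5)"
```

```text
t: 7.8
position: [0.4322, 0.2388, 0.1363]
eef_rot: [[0.421, 0.907, 0.007], [0.907, -0.421, 0.001], [0.003, 0.006, -1.0]]
contact_force: [0.7, -0.2, 0.3]
width: 0.0327
t 7.8 pos [0.4322 0.2388 0.1363] q [ 0.4025 -0.0993  1.8966 -0.0023  1.3377  0.8372] w 0.03270262823527451 F [ 0.6871 -0.2049  0.3127]
yaw now 65.12889022096064
rot [ 0.3468 -0.1941 -0.3717] shift [ 0.0039 -0.005   0.09  ] shift in final axes [ 0.0042 -0.0045  0.09  ]
```

```bash
python3 -m creep '.3 -.2 -.4 .004 -.0045 0 1;0 0 0 0 0 .02 1;0 0 0 0 0 .02 1;0 0 0 0 0 0 1;0 0 0 0 0 0 1'
python3 - <<'E'
from h import *
need([.4299,.2445,.0463],65.5)
for n in ['wrist','top','scene']:
    p=arm.camera(n);save(p,n+'7')
    for k in ['seat','between','knob_grip']:
        for a in arm.mark_of(p,k)[:1]: print(n,k,np.round(a['location'],1),round(a['conf'],2),onz(p,a['location'],{'seat':.014,'between':.014,'knob_grip':.078}.get(k,0)))
    if n!='wrist': cv2.imwrite(f'pics/{n}7z.png',cv2.resize(cv2.cvtColor(p['pixels'][180:320,220:420],cv2.COLOR_RGB2BGR),None,fx=4,fy=4))
E
```

```text
t: 8.3
position: [0.4322, 0.2439, 0.1008]
eef_rot: [[0.416, 0.909, 0.006], [0.909, -0.416, 0.002], [0.004, 0.005, -1.0]]
contact_force: [0.4, -0.4, 0.3]
width: 0.0323
t 8.3 pos [0.4322 0.2439 0.1008] q [ 0.4108 -0.0535  1.9217 -0.0006  1.2671  0.84  ] w 0.03233607249182629 F [ 0.3736 -0.4244  0.323 ]
yaw now 65.41788800427749
rot [ 0.2644 -0.2467 -0.0827] shift [-0.0006 -0.0026  0.0545] shift in final axes [-0.0004 -0.0023  0.0545]
wrist seat [316.8 212.4] 0.94 [0.4277 0.2394 0.014 ]
wrist between [321.3 232.6] 0.45 [0.4233 0.2203 0.014 ]
wrist knob_grip [315.1  55.5] 0.72 [0.4747 0.3424 0.078 ]
top seat [309.4 244.6] 0.25 [0.4409 0.2694 0.014 ]
top knob_grip [284.7 230.6] 0.73 [0.476  0.3375 0.078 ]
scene between [348.5 250.7] 0.82 [0.4388 0.2354 0.014 ]
scene knob_grip [295.  226.2] 0.67 [0.4822 0.3384 0.078 ]
```

View pics/wrist7.png

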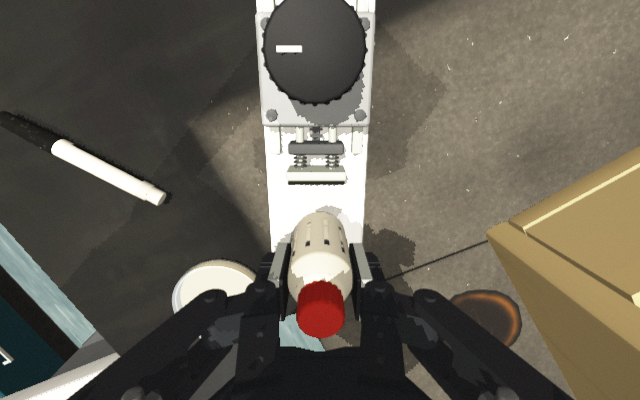

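View pics/scene7z.png

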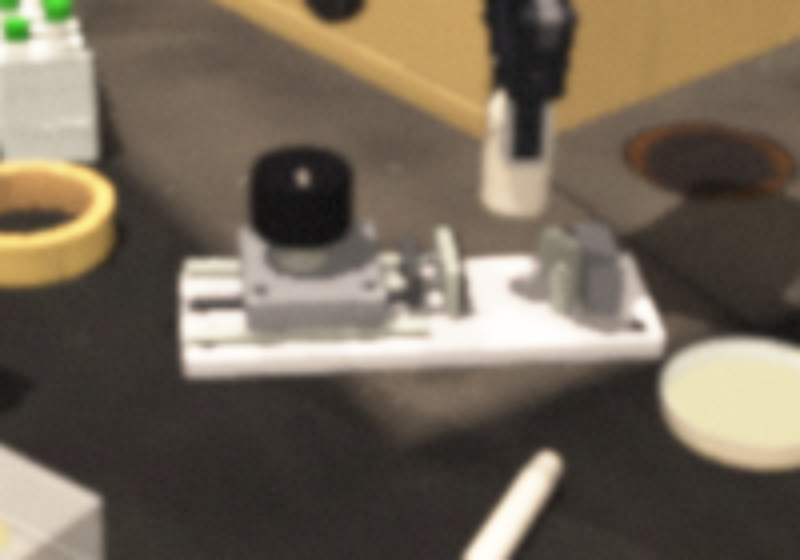

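The wrist view shows the knob top centred at about (315,49), the jaw at (316,177) and the bottle above the gap. I'll check the stage frame against the knob circle.

Run:
```python
from h import *
p=arm.camera('wrist');s=arm.read_state()
a=np.radians(65.5);Y=np.array([np.cos(a),np.sin(a)]);X=np.array([Y[1],-Y[0]]);O=np.array([.4299,.2445])
def st(n,u,z):
    w=onz(p,u,z)[:2];print(n,w,'stage',np.array([X@(w-O),Y@(w-O)-.039])*1000);return w
g=p['pixels'].max(2)
for c in [(262,50),(367,50),(315,103)]: st('knob rim',c,.095)
st('jaw L',(288,182),.045);st('jaw R',(345,182),.045)
st('car L',(263,124),.042);st('car R',(370,124),.042)
st('bedL',(269,200),.014);st('bedR',(368,200),.014)
st('TCP',proj(p,s['position']),s['position'][2])
cv2.imwrite('pics/w7z.png',cv2.resize(cv2.cvtColor(p['pixels'][0:260,225:405],cv2.COLOR_RGB2BGR),None,fx=2.3,fy=2.3,interpolation=2))
```

```text
knob rim [0.452  0.3523] stage [-24.6289  68.272 ]
knob rim [0.4962 0.3321] stage [23.9579 68.2201]
knob rim [0.4645 0.3211] stage [-0.2778 45.0167]
jaw L [0.4238 0.2807] stage [-20.6109  -8.5836]
jaw R [0.4609 0.2637] stage [20.2718 -8.688 ]
car L [0.426  0.3238] stage [-36.4463  31.5381]
car R [0.4923 0.2934] stage [36.5113 31.4033]
bedL [0.3953 0.2671] stage [-40.8031 -32.8033]
bedR [0.4717 0.232 ] stage [ 43.2055 -33.0379]
TCP [0.4318 0.2439] stage [  1.9312 -38.7392]
```

View pics/w7z.png

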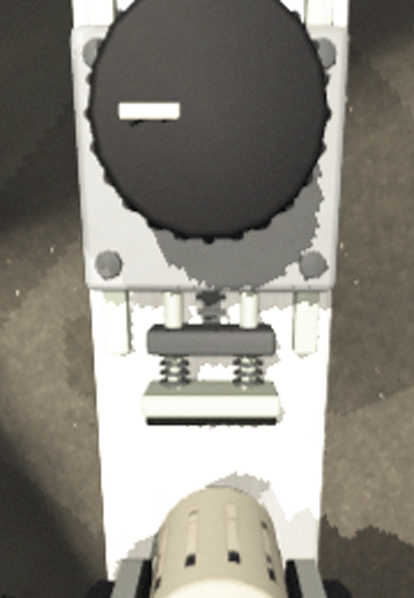

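The frame checks out: the knob rim is centred on x = 0 with its near edge at y = 45 mm. I'll lower the bottle.

```bash
python3 -m creep '.2 -.2 0 -.0005 -.0023 .01 1;0 0 0 0 0 .02 1;0 0 0 0 0 .015 1;0 0 0 0 0 0 1;0 0 0 0 0 0 1'
python3 -c "
from h import *
need([.4299,.2445,.0463],65.5)"
```

```text
t: 9.45
position: [0.4287, 0.2446, 0.0516]
eef_rot: [[0.416, 0.91, -0.001], [0.91, -0.416, -0.0], [-0.001, -0.0, -1.0]]
contact_force: [-0.4, -0.2, -0.4]
width: 0.0325
t 9.45 pos [0.4287 0.2446 0.0516] q [ 0.4146  0.0127  1.9551 -0.0002  1.1747  0.8432] w 0.032514975515597996 F [-0.3856 -0.1543 -0.4248]
yaw now 65.44505722750763
rot [-0.0274  0.0429 -0.055 ] shift [0.0004 0.0011 0.0053] shift in final axes [0.0004 0.0011 0.0053]
```

```bash
python3 -m creep '0 0 0 .0004 .0011 .003 1;0 0 0 0 0 .001 1;0 0 0 0 0 0 1'
python3 -c "
from h import *
need([.4299,.2445,.0463],65.5)"
python3 -m creep '0 0 0 0 0 .0015 1;0 0 0 0 0 0 1;0 0 0 0 0 0 1'
```

```text
t: 9.75
position: [0.4307, 0.2448, 0.0485]
eef_rot: [[0.415, 0.91, 0.001], [0.91, -0.415, 0.0], [0.0, 0.0, -1.0]]
contact_force: [-0.6, 0.0, -0.7]
width: 0.0322
t 9.75 pos [0.4307 0.2448 0.0485] q [ 0.4135  0.0208  1.9532 -0.0001  1.167   0.842 ] w 0.03222444166885418 F [-0.6298  0.0372 -0.7007]
yaw now 65.45031692170434
rot [ 0.0286 -0.0204 -0.0497] shift [-0.0006 -0.0006  0.0022] shift in final axes [-0.0006 -0.0006  0.0022]
t: 10.05
position: [0.4315, 0.2452, 0.048]
eef_rot: [[0.416, 0.91, 0.002], [0.91, -0.416, 0.001], [0.002, 0.002, -1.0]]
contact_force: [0.2, -0.3, 0.1]
width: 0.0324
```

```bash
python3 -m creep '0 0 0 -.0008 -.001 .0012 1;0 0 0 0 0 .0005 1;0 0 0 0 0 0 1'
python3 -c "
from h import *
need([.4299,.2445,.0463],65.5)"
```

```text
t: 10.35
position: [0.4303, 0.2449, 0.0464]
eef_rot: [[0.416, 0.91, 0.003], [0.91, -0.416, 0.001], [0.002, 0.002, -1.0]]
contact_force: [0.5, -0.3, -0.2]
width: 0.0326
t 10.35 pos [0.4303 0.2449 0.0464] q [ 0.4139  0.0208  1.9575 -0.0001  1.1602  0.8425] w 0.03256821980009974 F [ 0.5444 -0.264  -0.1625]
yaw now 65.44788989494639
rot [ 0.1197 -0.1231 -0.0522] shift [-0.0005 -0.0002  0.0001] shift in final axes [-0.0005 -0.0002  0.0001]
```

```bash
python3 -m creep '.1 -.1 0 -.0005 -.0003 .0012 1;0 0 0 0 0 .0005 1;0 0 0 0 0 0 1'
python3 -c "
from h import *
need([.4299,.2445,.0463],65.5)"
```

```text
t: 10.65
position: [0.4307, 0.2453, 0.0463]
eef_rot: [[0.416, 0.91, 0.002], [0.91, -0.416, 0.001], [0.002, 0.001, -1.0]]
contact_force: [0.1, -0.5, 1.1]
width: 0.0326
t 10.65 pos [0.4307 0.2453 0.0463] q [0.4138 0.0229 1.9556 0.0006 1.1605 0.8421] w 0.03260233490923056 F [ 0.0753 -0.4616  1.132 ]
yaw now 65.44901586803367
rot [ 0.0736 -0.1276 -0.0511] shift [-0.0011 -0.0004  0.    ] shift in final axes [-0.0011 -0.0004  0.    ]
```

```bash
python3 -m creep '0 0 0 -.001 -.0004 .0015 1;0 0 0 0 0 .001 1'
```

```text
t: 10.85
position: [0.4311, 0.2459, 0.046]
eef_rot: [[0.415, 0.91, 0.004], [0.91, -0.415, 0.004], [0.005, 0.002, -1.0]]
contact_force: [-7.1, -0.3, 11.9]
width: 0.0325
```

It touched the bed (12 N up). I'll relieve slightly and open.

```bash
python3 -m creep '0 0 0 0 0 -.0007 1;0 0 0 0 0 0 .8;0 0 0 0 0 0 .5;0 0 0 0 0 0 .2;0 0 0 0 0 0 0;0 0 0 0 0 0 0;0 0 0 0 0 0 0'
python3 - <<'E'
from h import *
need([.4299,.2445,.0463],65.5)
p=arm.camera('wrist');save(p,'w8')
E
```

```text
t: 11.55
position: [0.4308, 0.2455, 0.0459]
eef_rot: [[0.415, 0.91, 0.004], [0.91, -0.416, 0.003], [0.005, 0.002, -1.0]]
contact_force: [0.1, 0.6, -0.1]
width: 0.0856
t 11.55 pos [0.4308 0.2455 0.0459] q [0.4134 0.0216 1.9579 0.0017 1.1572 0.8412] w 0.08558744499533104 F [ 0.1368  0.5798 -0.1274]
yaw now 65.44937031260726
rot [ 0.1192 -0.2701 -0.0509] shift [-0.0013 -0.0004 -0.0004] shift in final axes [-0.0013 -0.0004 -0.0004]
```

View pics/w8.png

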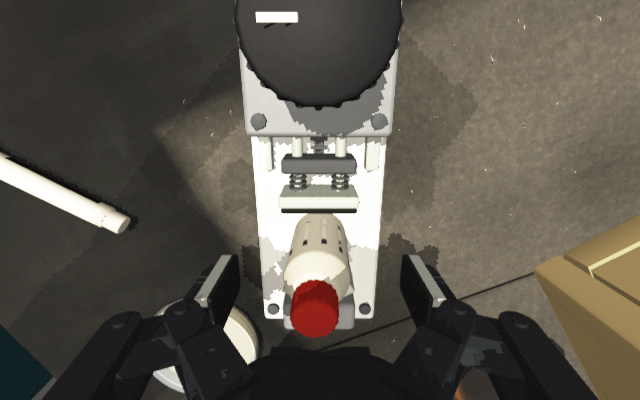

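The bottle stands free between V and jaw, with the fingers clear. I'll raise the hand and check the clearance to the cabinet.

```bash
python3 -m creep '0 0 0 0 0 -.02 0;0 0 0 0 0 -.03 0;0 0 0 0 0 -.04 0;0 0 0 0 0 -.04 0;0 0 0 0 0 0 0'
python3 - <<'E'
from h import *
need([.4751,.3437,.18],190)
p=arm.camera('scene');save(p,'s9')
print('box corner',onz(p,(345,203),0))
p=arm.camera('wrist');save(p,'w9')
for k in ['bottle','knob_grip']:
    for a in arm.mark_of(p,k)[:1]: print(k,np.round(a['location'],1),round(a['conf'],2),onz(p,a['location'],.014 if k=='bottle' else .078))
E
```

```text
t: 12.1
position: [0.4284, 0.2442, 0.1783]
eef_rot: [[0.416, 0.91, -0.001], [0.91, -0.416, 0.001], [0.001, -0.002, -1.0]]
contact_force: [1.0, -0.6, 0.9]
width: 0.0851
t 12.1 pos [0.4284 0.2442 0.1783] q [ 0.4128 -0.1307  1.8466  0.0016  1.4263  0.8412] w 0.08510058182825406 F [ 0.9785 -0.5943  0.9024]
yaw now 65.44514502023486
rot [  -0.0116   -0.1177 -124.5548] shift [ 0.1099  0.0011 -0.0016] shift in final axes [-0.0633  0.0899 -0.0017]
box corner [0.6575 0.0986 0.    ]
bottle [322.6 179.9] 0.57 [0.4304 0.2448 0.014 ]
knob_grip [325.9  68.1] 0.92 [0.4763 0.3406 0.078 ]
```

View pics/w9.png

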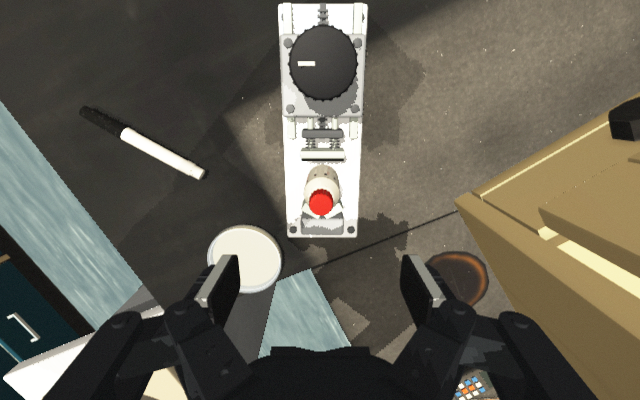

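The bottle stands upright at (.430,.245), and the knob top is at pixel (323,62). I'll move above the knob and wind the wrist back.

```bash
python3 -c "
from h import *
p=arm.camera('wrist');print(onz(p,(323,62),.095))"
python3 -m creep '0 0 -8.3 .036 0 0 0;0 0 -8.3 .036 .005 0 0;0 0 -8.3 .03 .01 0 0;0 0 -8.3 0 0 0 0;0 0 -8.3 0 0 0 0;0 0 -8.3 0 0 0 0;0 0 -8.3 0 0 0 0;0 0 -8.3 0 0 0 0;0 0 -8.3 0 0 0 0;0 0 -8.3 0 0 0 0;0 0 -8.3 0 0 0 0;0 0 -8.3 0 0 0 0'
python3 -c "
from h import *
need([.4751,.3437,.13],190)"
```

```text
[0.4714 0.3415 0.095 ]
t: 13.55
position: [0.4568, 0.3333, 0.1413]
eef_rot: [[-0.978, 0.204, -0.049], [0.205, 0.978, -0.025], [0.043, -0.035, -0.998]]
contact_force: [-0.6, 0.2, 0.1]
width: 0.0855
t 13.55 pos [0.4568 0.3333 0.1413] q [ 0.5375  0.1505  1.6338  0.0034  1.4124 -0.8277] w 0.08547028667305624 F [-0.5616  0.1972  0.0849]
yaw now 168.14008482623913
rot [ -1.5059  -2.8026 -21.8116] shift [-0.0162  0.0143  0.0102] shift in final axes [-0.0198  0.0071  0.0113]
```

```bash
python3 -m creep '-1.5 -2.8 -2 -.015 .014 0 0;0 0 0 0 0 0 0;0 0 0 0 0 0 0'
python3 - <<'E'
from h import *
need([.4745,.3430,.13],170)
p=arm.camera('wrist');save(p,'w10')
for k in ['knob_grip']:
    for a in arm.mark_of(p,k)[:1]: print(k,np.round(a['location'],1),round(a['conf'],2),onz(p,a['location'],.014 if k=='bottle' else .078))
E
```

```text
t: 13.85
position: [0.4713, 0.342, 0.1342]
eef_rot: [[-0.986, 0.165, -0.004], [0.165, 0.986, -0.014], [0.002, -0.015, -1.0]]
contact_force: [-0.2, 0.2, 0.0]
width: 0.0856
t 13.85 pos [0.4713 0.342  0.1342] q [ 0.5457  0.1597  1.6361 -0.0099  1.3568 -0.8569] w 0.08556219764278636 F [-0.1651  0.1583  0.0347]
yaw now 170.4823787840129
rot [-0.8327 -0.1144  0.4832] shift [-0.003   0.0016  0.0042] shift in final axes [-0.0029  0.0016  0.0042]
knob_grip [323.1 222.6] 0.87 [0.4747 0.3439 0.078 ]
```

View pics/w10.png

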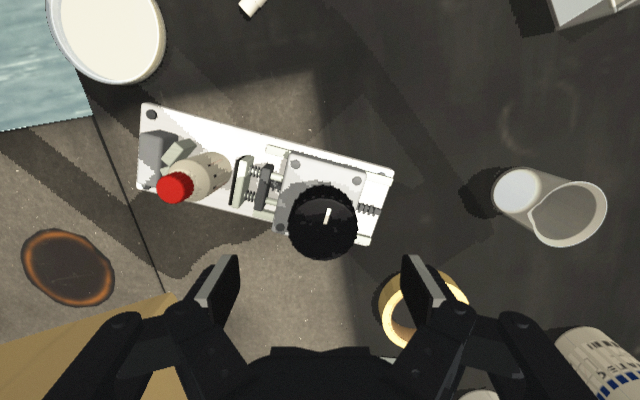

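The knob is at (.475,.344), confirmed by both the network and the rim. I'll level and descend over it.

```bash
python3 -m creep '-.8 -.1 0 -.0032 .0022 0 0;0 0 0 0 0 .015 0;0 0 0 0 0 .015 0;0 0 0 0 0 0 0;0 0 0 0 0 0 0'
python3 - <<'E'
from h import *
need([.475,.3438,.057],170)
E
```

```text
t: 14.45
position: [0.4744, 0.3429, 0.1008]
eef_rot: [[-0.986, 0.168, -0.002], [0.168, 0.986, -0.0], [0.002, -0.0, -1.0]]
contact_force: [0.2, 0.7, 0.6]
width: 0.0854
t 14.45 pos [0.4744 0.3429 0.1008] q [ 0.5376  0.1911  1.665   0.0011  1.2874 -0.8649] w 0.08540070200309342 F [0.1705 0.6525 0.6365]
yaw now 170.33968339046
rot [-0.0262 -0.1234  0.3397] shift [-0.0005  0.001   0.0438] shift in final axes [-0.0004  0.001   0.0438]
```

```bash
python3 -m creep '0 -.1 0 -.0005 .001 .014 0;0 0 0 0 0 .014 0;0 0 0 0 0 .011 0;0 0 0 0 0 0 0;0 0 0 0 0 0 0'
python3 - <<'E'
from h import *
need([.475,.3438,.057],170)
p=arm.camera('wrist');save(p,'w11')
E
```

```text
t: 14.95
position: [0.4745, 0.3436, 0.0574]
eef_rot: [[-0.986, 0.168, -0.002], [0.168, 0.986, -0.001], [0.001, -0.002, -1.0]]
contact_force: [0.8, -0.1, 0.2]
width: 0.0854
t 14.95 pos [0.4745 0.3436 0.0574] q [ 0.5394  0.2432  1.6906 -0.0003  1.2098 -0.8627] w 0.0853655399962708 F [ 0.8113 -0.0996  0.2168]
yaw now 170.34254064995721
rot [-0.0871 -0.0803  0.3426] shift [-0.0005  0.0003  0.0004] shift in final axes [-0.0005  0.0003  0.0004]
```

View pics/w11.png

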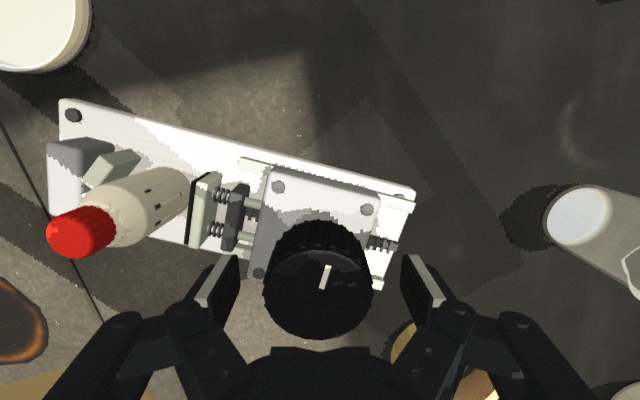

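The knob is between the fingers, with its top at (318,290). I'll grip at 20 N.

```bash
python3 -c "
from h import *
s=arm.read_state();print(s['torque'],s['contact_force'])"
python3 -m creep '0 0 0 -.0005 .0003 0 0;0 0 0 0 0 0 .3;0 0 0 0 0 0 .6;0 0 0 0 0 0 1;0 0 0 0 0 0 1;0 0 0 0 0 0 1;0 0 0 0 0 0 1' 20
python3 -c "
from h import *
need([.475,.3438,.057],170)
s=arm.read_state();print(s['torque'],s['contact_force'])"
```

```text
[0.0126 0.0518 0.0178] [ 0.1683 -0.352  -0.2792]
t: 15.7
position: [0.4757, 0.3426, 0.0596]
eef_rot: [[-0.986, 0.168, -0.001], [0.168, 0.986, -0.003], [0.0, -0.003, -1.0]]
contact_force: [-0.3, -1.7, -1.7]
width: 0.0494
t 15.7 pos [0.4757 0.3426 0.0596] q [ 0.5381  0.2417  1.688  -0.0025  1.214  -0.8628] w 0.049372535819303315 F [-0.2819 -1.6877 -1.726 ]
yaw now 170.3100314802815
rot [-0.1801 -0.0053  0.31  ] shift [0.0009 0.0011 0.0026] shift in final axes [0.0009 0.0011 0.0026]
[ 0.2068 -0.0916 -0.0805] [-0.2819 -1.6877 -1.726 ]
```

```bash
cat >> h.py <<'E'
def turn(yaw0=170.3,K0=(.4755,.3430),th0=0):
    s=arm.read_state();R=np.array(s['eef_rot']);yaw=np.degrees(np.arctan2(R[1,0],R[0,0]))
    th=np.radians((yaw0-yaw+180)%360-180)+th0
    a=np.radians(65.5);Y=np.array([np.cos(a),np.sin(a),0]);X=np.array([Y[1],-Y[0],0])
    K=np.array([*K0,.058])-Y*.008*th
    F=np.array(s['contact_force'])
    print('t',s['t'],'th',th,'deg',np.degrees(th),'yaw',yaw,'q6',s['q'][5],'w',s['width'])
    print('F stage xyz',X@F,Y@F,F[2],'Tz',s['torque'][2],'tau6',s['joint_torque'][5])
    e=K-np.array(s['position']);print('pos err stage mm',X@e*1e3,Y@e*1e3,e[2]*1e3,'tool shift',R.T@e,'tilt',np.degrees(Ro.from_matrix(R.T@np.array([[np.cos(np.radians(yaw)),np.sin(np.radians(yaw)),0],[np.sin(np.radians(yaw)),-np.cos(np.radians(yaw)),0],[0,0,-1]])).as_rotvec()))
    for d in (0,5,10,15,20,25,30): 
        p=np.radians(yaw-d);print(d,'per rad5:',np.round(.000698*np.array([np.cos(a+np.pi-p),np.sin(p-a-np.pi)]),5),end=' ')
    print()
E
python3 -c "
from h import *
turn()"
python3 -m creep '0 0 5 .0002 -.0007 0 1;0 0 5 .0001 -.0007 0 1;0 0 0 0 0 0 1'
python3 -c "
from h import *
turn()"
```

```text
t 15.7 th -0.00017508235976102434 deg -0.010031480281497808 yaw 170.3100314802815 q6 -0.8627504418883365 w 0.049372535819303315
F stage xyz 0.4433961719759642 -1.6526306153431958 -1.7259799784952101 Tz -0.08052621627998077 tau6 -0.05995211424306035
pos err stage mm -0.40420451849972777 0.30599303863568855 -1.634138708568135 tool shift [0.0003 0.0004 0.0016] tilt [-0.1801 -0.0058  0.    ]
0 per rad5: [ 0.0002 -0.0007] 5 per rad5: [ 0.0001 -0.0007] 10 per rad5: [ 0.0001 -0.0007] 15 per rad5: [-0.     -0.0007] 20 per rad5: [-0.0001 -0.0007] 25 per rad5: [-0.0001 -0.0007] 30 per rad5: [-0.0002 -0.0007] 
t: 16.0
position: [0.4752, 0.3411, 0.0596]
eef_rot: [[-0.94, 0.34, -0.0], [0.34, 0.94, -0.004], [-0.001, -0.004, -1.0]]
contact_force: [-0.5, -1.4, -0.2]
width: 0.049
t 16.0 th 0.17810624626699473 deg 10.204736216016471 yaw 160.09526378398354 q6 -0.6853918999927456 w 0.04897047733969222
F stage xyz 0.07643686339261203 -1.4703651663406219 -0.19554395361283705 Tz 0.06115247193984577 tau6 1.625327691435814
pos err stage mm -0.5020189133256021 0.4823387947660844 -1.6493458870042512 tool shift [0.0005 0.0005 0.0016] tilt [-0.2119  0.0559 -0.0001]
0 per rad5: [ 0.0001 -0.0007] 5 per rad5: [-0.     -0.0007] 10 per rad5: [-0.0001 -0.0007] 15 per rad5: [-0.0001 -0.0007] 20 per rad5: [-0.0002 -0.0007] 25 per rad5: [-0.0002 -0.0006] 30 per rad5: [-0.0003 -0.0006]
```

Run:
```python
from h import *
p=arm.camera('wrist');save(p,'w12')
s=arm.read_state();print(s['torque'],s['joint_torque'])
```

```text
[ 0.1516 -0.0435  0.0402] [  0.4975 -58.2108 -46.1846   0.1101  -0.1837   0.693 ]
```

View pics/w12.png

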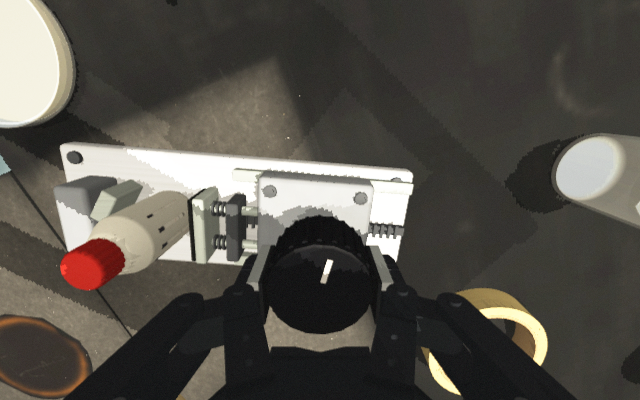

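The marker at (327,272) turned with the hand, and the carriage follows. I'll continue.

```bash
python3 -m creep '0 0 5 .0002 -.0005 0.001 1;0 0 5 0 -.0006 .0003 1;0 0 5 -.0001 -.0007 0 1;0 0 5 -.0001 -.0007 0 1'
python3 -c "
from h import *
turn()"
python3 -m creep '0 0 5 -.0002 -.0006 0 1;0 0 5 -.0002 -.0006 0 1;0 0 5 -.0003 -.0006 0 1;0 0 5 -.0003 -.0006 0 1'
python3 -c "
from h import *
turn()"
```

```text
t: 16.45
position: [0.4738, 0.3383, 0.0597]
eef_rot: [[-0.77, 0.638, -0.001], [0.638, 0.77, -0.006], [-0.003, -0.005, -1.0]]
contact_force: [-0.3, -1.8, -2.0]
width: 0.0492
t 16.45 th 0.5222984303191013 deg 29.92549570359222 yaw 140.3745042964078 q6 -0.34272364086233814 w 0.049200961265492706
F stage xyz 0.5064730774669461 -1.766586417874553 -1.957624677114234 Tz 0.31350740675148436 tau6 -1.4294270798563957
pos err stage mm -0.450570235035658 0.8306706538927029 -1.6735910585806493 tool shift [0.0007 0.0007 0.0017] tilt [-0.2692  0.1797 -0.0004]
0 per rad5: [-0.0002 -0.0007] 5 per rad5: [-0.0002 -0.0007] 10 per rad5: [-0.0003 -0.0006] 15 per rad5: [-0.0003 -0.0006] 20 per rad5: [-0.0004 -0.0006] 25 per rad5: [-0.0004 -0.0005] 30 per rad5: [-0.0005 -0.0005] 
t: 16.85
position: [0.4724, 0.3354, 0.0597]
eef_rot: [[-0.505, 0.863, -0.001], [0.863, 0.505, -0.007], [-0.006, -0.004, -1.0]]
contact_force: [-1.4, -1.1, -0.9]
width: 0.0493
t 16.85 th 0.8725049972244301 deg 49.99085394503345 yaw 120.30914605496658 q6 0.0056824263707801245 w 0.04925304915791824
F stage xyz -0.8045109046325012 -1.624044385571948 -0.927264256395243 Tz 0.39677911104279634 tau6 -1.4219904318451881
pos err stage mm -0.31458824488490145 1.2196207224142281 -1.6795542483965877 tool shift [0.001  0.0008 0.0017] tilt [-0.2533  0.3268 -0.0007]
0 per rad5: [-0.0004 -0.0006] 5 per rad5: [-0.0004 -0.0005] 10 per rad5: [-0.0005 -0.0005] 15 per rad5: [-0.0005 -0.0004] 20 per rad5: [-0.0006 -0.0004] 25 per rad5: [-0.0006 -0.0003] 30 per rad5: [-0.0006 -0.0003]
```

```bash
python3 -m creep '0 0 5 -.0002 -.0005 0 1;0 0 5 -.0002 -.0005 0 1;0 0 5 -.0003 -.0004 0 1;0 0 5 -.0003 -.0004 0 1'
python3 -c "
from h import *
turn()"
python3 -m creep '0 0 5 -.0004 -.0003 0 1;0 0 5 -.0004 -.0003 0 1;0 0 5 -.0004 -.0002 0 1;0 0 5 -.0004 -.0002 0 1'
python3 -c "
from h import *
turn()
p=arm.camera('wrist');save(p,'w13')"
```

```text
t: 17.25
position: [0.4708, 0.3326, 0.0596]
eef_rot: [[-0.178, 0.984, -0.001], [0.984, 0.178, -0.01], [-0.01, -0.003, -1.0]]
contact_force: [-2.6, -2.3, -0.9]
width: 0.0494
t 17.25 th 1.2226807576358643 deg 70.05444710439292 yaw 100.24555289560708 q6 0.35539989169809955 w 0.049417827160349204
F stage xyz -1.419781661972089 -3.157841325219894 -0.8569626789647422 Tz 0.46664516234819176 tau6 -1.4193741604685783
pos err stage mm -0.004780968738130426 1.6300854368988424 -1.6434437735747958 tool shift [0.0014 0.0009 0.0016] tilt [-0.1806  0.5529 -0.0009]
0 per rad5: [-0.0006 -0.0004] 5 per rad5: [-0.0006 -0.0003] 10 per rad5: [-0.0006 -0.0003] 15 per rad5: [-0.0007 -0.0002] 20 per rad5: [-0.0007 -0.0002] 25 per rad5: [-0.0007 -0.0001] 30 per rad5: [-0.0007 -0.0001] 
t: 17.65
position: [0.4692, 0.33, 0.0597]
eef_rot: [[0.171, 0.985, -0.003], [0.985, -0.171, -0.013], [-0.013, -0.0, -1.0]]
contact_force: [-1.6, -2.0, -0.3]
width: 0.0495
t 17.65 th 1.572904963372817 deg 90.12081597644175 yaw 80.17918402355828 q6 0.7047803986171653 w 0.04947226343633672
F stage xyz -0.6423692442593695 -2.457370285819455 -0.2914945174079945 Tz 0.42606867240048296 tau6 -1.418527364730835
pos err stage mm 0.3571251194343331 1.8959744076685605 -1.6650875736936785 tool shift [0.0018 0.0008 0.0016] tilt [-0.0227  0.7455 -0.0001]
0 per rad5: [-0.0007 -0.0002] 5 per rad5: [-0.0007 -0.0001] 10 per rad5: [-0.0007 -0.0001] 15 per rad5: [-0.0007  0.    ] 20 per rad5: [-0.0007  0.0001] 25 per rad5: [-0.0007  0.0001] 30 per rad5: [-0.0007  0.0002]
```

View pics/w13.png

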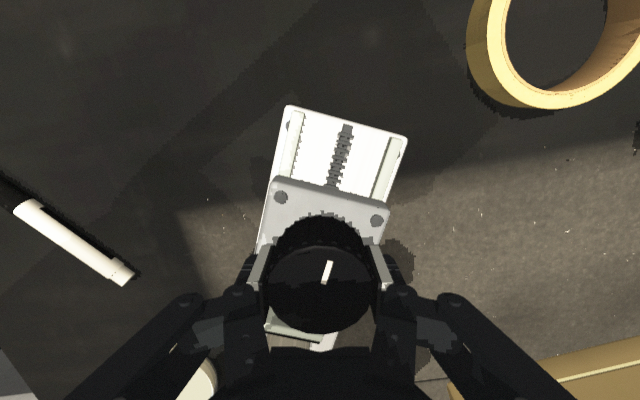

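The marker at (327,272) is still fixed in the hand, so 90° has been transmitted. I'll check the bottle from outside.

Run:
```python
from h import *
ims=[]
for n in ['scene','top']:
    p=arm.camera(n);ims.append(cv2.resize(cv2.cvtColor(p['pixels'][190:300,230:410] if n=='scene' else p['pixels'][190:300,230:410],cv2.COLOR_RGB2BGR),None,fx=4,fy=4,interpolation=2)[:290 if n=='top' else 300])
cv2.imwrite('pics/c14.png',np.vstack(ims))
```

```text
(no output)
```

View pics/c14.png

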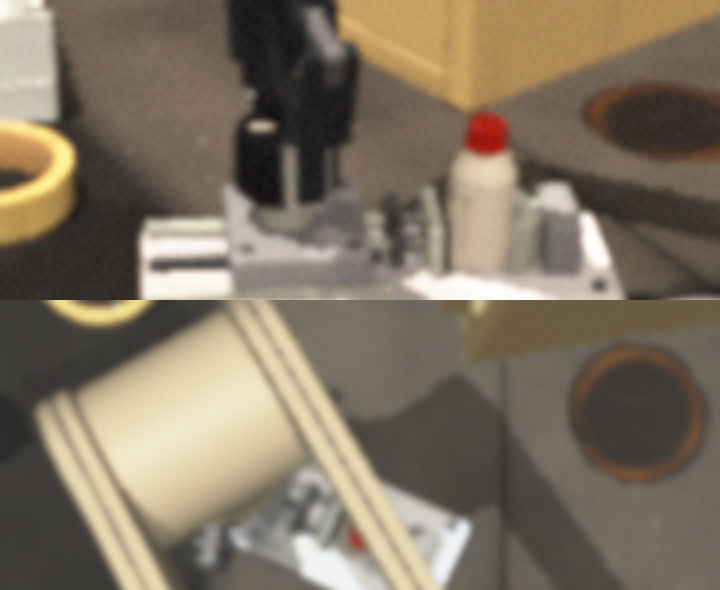

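In the side view the jaw is about touching the bottle, which is near the V. I'll go on in smaller steps and watch the torque.

```bash
python3 -m creep '0 .3 5 -.0003 0 0 1;0 .3 5 -.0004 0 0 1'
python3 -c "
from h import *
turn()"|head -3
python3 -m creep '0 .1 5 -.0005 0 0 1;0 .1 5 -.0005 0 0 1'
python3 -c "
from h import *
turn()"|head -3
python3 -m creep '0 .1 4 -.0005 0 0 1;0 .1 4 -.0005 0 0 1'
python3 -c "
from h import *
turn()"|head -3
```

```text
t: 18.0
position: [0.4684, 0.329, 0.0596]
eef_rot: [[0.33, 0.944, -0.001], [0.944, -0.33, -0.003], [-0.004, -0.0, -1.0]]
contact_force: [-2.6, -2.1, 1.2]
width: 0.0496
t 18.0 th 1.7379486580595496 deg 99.57712311723725 yaw 70.72287688276275 q6 0.8615468093061459 w 0.04957688209055635
F stage xyz -1.5333389338598333 -2.98357512730183 1.1861778906549119 Tz 0.45701398396126314 tau6 -1.3613759726285934
pos err stage mm 0.6102716301039149 1.7804735513989929 -1.6339562242617678 tool shift [0.0017 0.0008 0.0016] tilt [-0.0065  0.2144 -0.    ]
t: 18.2
position: [0.4676, 0.3278, 0.0596]
eef_rot: [[0.487, 0.873, -0.001], [0.873, -0.487, -0.001], [-0.001, -0.0, -1.0]]
contact_force: [-0.9, -1.8, 0.4]
width: 0.0495
t 18.2 th 1.9100401259104176 deg 109.43723791530329 yaw 60.86276208469672 q6 1.0306264833940662 w 0.04951444492736143
F stage xyz -0.0819040184828934 -2.0192670163611464 0.3769938936032021 Tz 0.36341171731827443 tau6 -1.3749593496322632
pos err stage mm 0.8508568112853084 1.7880087140361223 -1.6390655103753136 tool shift [0.0019 0.0007 0.0016] tilt [-0.0069  0.0616 -0.    ]
t: 18.4
position: [0.4671, 0.3269, 0.0596]
eef_rot: [[0.601, 0.799, 0.001], [0.799, -0.601, 0.002], [0.002, -0.0, -1.0]]
contact_force: [-0.2, -1.1, -0.6]
width: 0.0496
t 18.4 th 2.0466653118166556 deg 117.26528444292097 yaw 53.03471555707904 q6 1.1650370837472197 w 0.049553563873668764
F stage xyz 0.27031764406111974 -1.114672313626478 -0.5931873946162679 Tz 0.40496364445199684 tau6 -0.9857231006026268
pos err stage mm 1.023803338674388 1.7473419569965993 -1.6370418665896322 tool shift [0.0019 0.0006 0.0016] tilt [-0.002  -0.1258  0.    ]
```

```bash
for i in 1; do :; done
python3 -m creep '0 0 2 -.0002 .0001 0 1;0 0 2 -.0002 .0001 0 1' >/dev/null
python3 -c "
from h import *
turn()"|head -2
python3 -m creep '0 0 2 -.0002 .0001 0 1;0 0 2 -.0002 .0001 0 1' >/dev/null
python3 -c "
from h import *
turn()"|head -2
python3 -m creep '0 0 2 -.0002 .0001 0 1;0 0 2 -.0002 .0001 0 1' >/dev/null
python3 -c "
from h import *
turn()
ims=[]
p=arm.camera('scene');cv2.imwrite('pics/c15.png',cv2.resize(cv2.cvtColor(p['pixels'][205:270,260:400],cv2.COLOR_RGB2BGR),None,fx=5.5,fy=5.5,interpolation=2))
p=arm.camera('wrist');save(p,'w15')"|head -3
```

```text
t 18.6 th 2.111198835727554 deg 120.96278300012204 yaw 49.33721699987793 q6 1.2293381268376247 w 0.04949086166273327
F stage xyz -0.62264285130368 -1.7926591751141672 -0.3516254705798643 Tz 0.4430138500968232 tau6 -0.20947894547134638
t 18.8 th 2.174098224349491 deg 124.56665250211222 yaw 45.73334749788776 q6 1.2922118068690316 w 0.04938496653201303
F stage xyz -0.8571655896910043 -2.1667418679640136 -1.1577152912428237 Tz 0.4231887203484528 tau6 -0.18136474303901196
t 19.0 th 2.2367904959681346 deg 128.1586550739483 yaw 42.14134492605173 q6 1.3549170697964743 w 0.04945569543737529
F stage xyz -0.19062386281370586 -2.454783125162206 0.5467963531605703 Tz 0.4865288136012608 tau6 -0.1674147415906191
pos err stage mm 1.2269278695749637 1.6593906909027092 -1.6319753639248356 tool shift [0.002  0.0005 0.0016] tilt [ 0.0141 -0.0603 -0.    ]
```

View pics/c15.png

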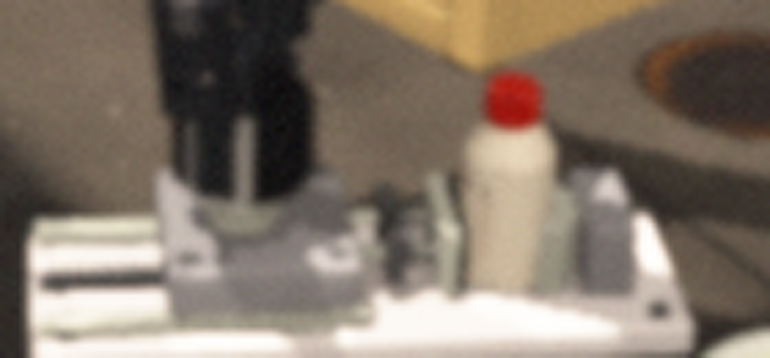

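View pics/w15.png

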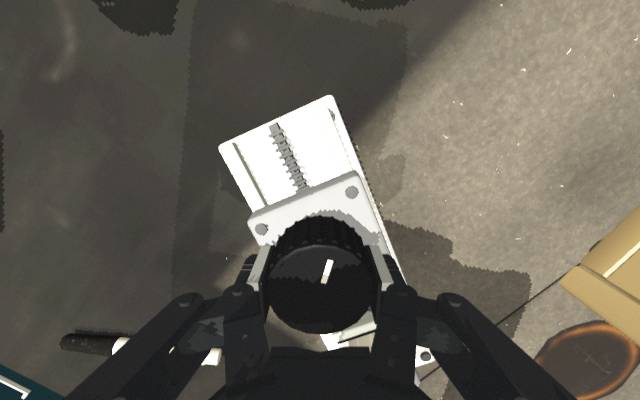

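```bash
python3 -m creep '0 0 2 -.0002 .0001 0 1;0 0 2 -.0002 .0001 0 1' >/dev/null
python3 -c "
from h import *
turn()"|head -2
python3 -m creep '0 0 2 -.0002 .0001 0 1' >/dev/null
python3 -c "
from h import *
turn()"|head -2
python3 -m creep '0 0 2 -.0002 .0001 0 1' >/dev/null
python3 -c "
from h import *
turn()"|head -2
```

```text
t 19.3 th 2.2999756066699972 deg 131.77889524523192 yaw 38.5211047547681 q6 1.4179432428791579 w 0.04961187773024068
F stage xyz -0.6967557521373992 -1.9709926585278095 -0.5879168145276082 Tz 0.4896519398144556 tau6 -0.18737027887254953
t 19.4 th 2.3320747711854306 deg 133.61804189786233 yaw 36.6819581021377 q6 1.4499744734796836 w 0.049467360519555414
F stage xyz -0.330310237590627 -1.6498644576136137 -0.5851297266409142 Tz 0.4721344639054542 tau6 -0.18172220326960087
t 19.5 th 2.364160349501524 deg 135.45641011861096 yaw 34.84358988138902 q6 1.4819802482689728 w 0.049553578539049195
F stage xyz -0.6331531112662014 -1.9647899978566674 -0.3890185240061069 Tz 0.5029936086777678 tau6 -0.16144964843988419
```

Torque has risen from about 0.42 to about 0.49 N m at 18.9 mm of travel, which fits 10–15 N at the jaw. I'll release, rise and check the spring compression by eye.

```bash
python3 -m creep '0 0 0 0 0 0 1;0 0 0 0 0 0 .7;0 0 0 0 0 0 .4;0 0 0 0 0 0 0;0 0 0 0 0 0 0;0 0 0 0 0 0 0;0 0 0 0 0 0 0'
python3 -m creep '0 0 0 0 0 -.015 0;0 0 0 0 0 -.02 0;0 0 0 0 0 -.03 0;0 0 0 0 0 -.03 0;0 0 0 0 0 -.02 0;0 0 0 0 0 0 0'
python3 -c "
from h import *
need([.4322,.2439,.16],65.5)"
```

```text
t: 20.2
position: [0.467, 0.326, 0.0606]
eef_rot: [[0.815, 0.579, 0.003], [0.579, -0.815, 0.002], [0.004, -0.0, -1.0]]
contact_force: [0.5, 0.6, 0.2]
width: 0.0854
t: 20.8
position: [0.4664, 0.3257, 0.1847]
eef_rot: [[0.815, 0.579, 0.004], [0.579, -0.815, 0.003], [0.005, -0.0, -1.0]]
contact_force: [0.6, 1.0, 0.2]
width: 0.0853
t 20.8 pos [0.4664 0.3257 0.1847] q [0.5191 0.0679 1.6403 0.0006 1.4286 1.4722] w 0.08533584983255757 F [0.6321 0.9563 0.157 ]
yaw now 35.38801932950447
rot [  0.0626  -0.271  -30.1119] shift [-0.0754  0.0469  0.0244] shift in final axes [-0.0886  0.0028  0.0247]
```

```bash
python3 -m creep '0 0 -7.5 -.02 .012 0 0;0 0 -7.5 -.022 .009 0 0;0 0 -7.5 -.023 .006 0 0;0 0 -7.5 -.024 .003 0 0;0 0 0 0 0 0 0;0 0 0 0 0 0 0'
python3 - <<'E'
from h import *
need([.4322,.2439,.14],65.5)
p=arm.camera('wrist');save(p,'w16');print(p['shot'])
cv2.imwrite('pics/w16z.png',cv2.resize(cv2.cvtColor(p['pixels'][0:260,225:405],cv2.COLOR_RGB2BGR),None,fx=2.3,fy=2.3,interpolation=2))
E
```

```text
t: 21.4
position: [0.4257, 0.237, 0.185]
eef_rot: [[0.399, 0.917, 0.006], [0.917, -0.399, 0.004], [0.006, 0.004, -1.0]]
contact_force: [-0.4, 0.3, 0.4]
width: 0.0854
t 21.4 pos [0.4257 0.237  0.185 ] q [ 0.4014 -0.1606  1.8611  0.0017  1.4338  0.8112] w 0.08543663067956855 F [-0.4026  0.2896  0.4399]
yaw now 66.50847911990186
rot [ 0.2111 -0.3708  1.0078] shift [0.0087 0.0031 0.0451] shift in final axes [0.009  0.0031 0.045 ]
29
```

View pics/w16.png

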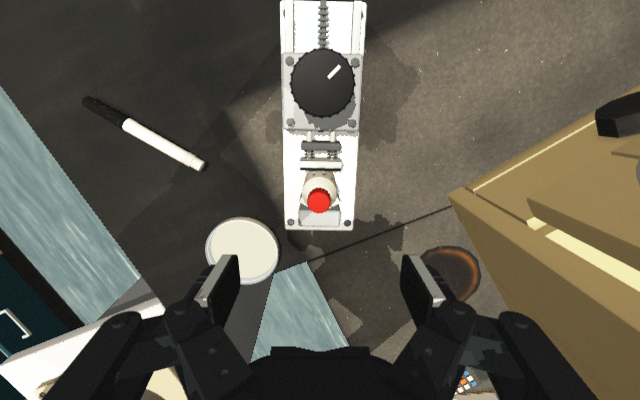

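The bottle is in the V (cap at (319,200)), the jaw is against it at (321,165), and the knob mark has turned about 135°. I'll take a closer view to measure the spring gap.

```bash
python3 -m creep '.2 -.4 1 .002 .003 .025 0;0 0 0 0.002 0 .025 0;0 0 0 0 0 .015 0;0 0 0 0 0 0 0;0 0 0 0 0 0 0'
python3 - <<'E'
from h import *
need([.4322,.2439,.12],65.5)
p=arm.camera('wrist');save(p,'w17')
cv2.imwrite('pics/w17z.png',cv2.resize(cv2.cvtColor(p['pixels'][20:220,240:390],cv2.COLOR_RGB2BGR),None,fx=3,fy=3,interpolation=2))
E
```

```text
t: 21.95
position: [0.4323, 0.2434, 0.119]
eef_rot: [[0.421, 0.907, 0.002], [0.907, -0.421, 0.001], [0.001, 0.001, -1.0]]
contact_force: [-0.2, 0.2, 0.3]
width: 0.0855
t 21.95 pos [0.4323 0.2434 0.119 ] q [ 0.4093 -0.0702  1.9024  0.0001  1.3076  0.8443] w 0.08549103834506051 F [-0.2105  0.2485  0.2804]
yaw now 65.07372740282122
rot [ 0.0631 -0.0803 -0.4263] shift [ 0.0004 -0.0003 -0.001 ] shift in final axes [ 0.0004 -0.0003 -0.001 ]
```

View pics/w17z.png

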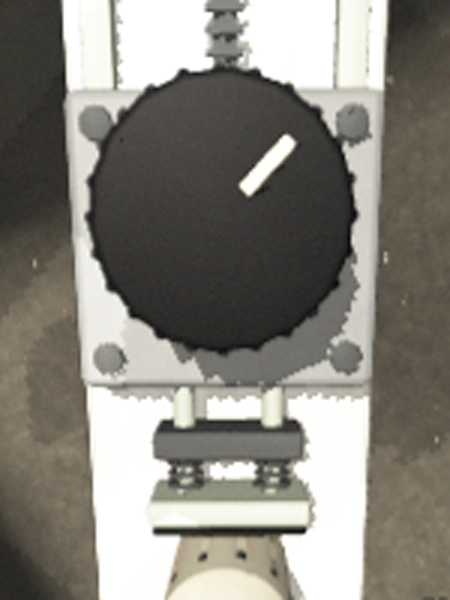

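Run:
```python
import cv2
# w7 same scale
a=cv2.imread('pics/wrist7.png')[20:220,240:390];cv2.imwrite('pics/w7zz.png',cv2.resize(a,None,fx=3,fy=3,interpolation=2))
```

```text
(no output)
```

View pics/w7zz.png

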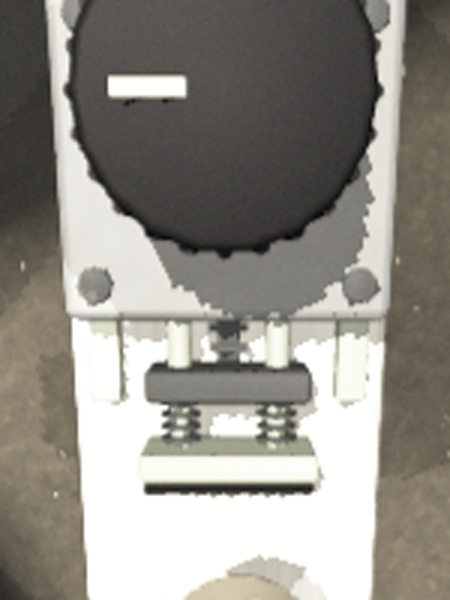

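Run:
```python
from h import *
p=arm.camera('wrist');s=arm.read_state()
T=np.eye(4);T[:3,:3]=s['eef_rot'];T[:3,3]=s['position'];C=np.linalg.inv(T)@np.array(p['extrinsics'])
def mk(R,P):
    T=np.eye(4);U,_,V=np.linalg.svd(np.array(R));T[:3,:3]=U@V;T[:3,3]=P;q=dict(p);q['extrinsics']=T@C;return q
old=mk([[0.416,0.909,0.006],[0.909,-0.416,0.002],[0.004,0.005,-1.0]],[0.4322,0.2439,0.1008])
a=np.radians(65.5);Y=np.array([np.cos(a),np.sin(a)]);O=np.array([.4299,.2445])
oi=cv2.imread('pics/wrist7.png',0).astype(float);ni=cv2.cvtColor(p['pixels'],cv2.COLOR_RGB2GRAY).astype(float)
def y(q,u,z): return (Y@(onz(q,u,z)[:2]-O)-.039)*1000
def prof(im,q,cols):
    f=im[:,cols[0]:cols[1]].mean(1);return f
# crop rows -> full: r/3+20 ; column center
for nm,q,c,rows in [('old',old,(228/3+240),dict(carfront=317,barfront=403,jawtopfront=450,jawfaceedge=488)),('new',p,(228/3+240),dict(carfront=387,barfront=459,jawtopfront=500,jawfaceedge=530))]:
    print(nm,{k:round(float(y(q,(c,r/3+20-.3),.042 if k=='carfront' else .045)),2) for k,r in rows.items()})
# intensity profiles for sub-pixel, between bar and jaw at column through edges without springs
print('old',oi[120:190,314:322].mean(1).astype(int).tolist())
print('new',ni[140:205,314:322].mean(1).astype(int).tolist())
def st(n,u,z):
    w=onz(p,u,z)[:2];X=np.array([Y[1],-Y[0]]);print(n,np.array([X@(w-O),Y@(w-O)-.039])*1000)
```

```text
old {'carfront': 30.52, 'barfront': 11.36, 'jawtopfront': 0.23, 'jawfaceedge': -9.08}
new {'carfront': 11.25, 'barfront': -6.92, 'jawtopfront': -18.0, 'jawfaceedge': -26.34}
old [128, 128, 128, 125, 124, 129, 104, 80, 72, 66, 85, 102, 119, 140, 126, 124, 130, 122, 139, 145, 106, 61, 64, 73, 112, 133, 137, 134, 132, 131, 128, 128, 128, 109, 109, 175, 197, 196, 229, 247, 254, 254, 254, 254, 251, 199, 155, 157, 159, 159, 158, 162, 235, 250, 252, 252, 251, 250, 249, 246, 206, 96, 45, 44, 118, 234, 253, 254, 254, 254]
new [114, 113, 115, 114, 114, 116, 111, 110, 89, 153, 180, 180, 191, 236, 253, 254, 254, 254, 250, 172, 54, 56, 57, 60, 98, 118, 119, 117, 115, 114, 115, 115, 100, 123, 198, 244, 253, 254, 249, 199, 139, 141, 141, 143, 144, 144, 140, 213, 242, 247, 247, 245, 243, 242, 225, 127, 39, 38, 113, 165, 178, 178, 176, 158, 134]
```

Run:
```python
from h import *
p=arm.camera('wrist');s=arm.read_state()
T=np.eye(4);T[:3,:3]=s['eef_rot'];T[:3,3]=s['position'];C=np.linalg.inv(T)@np.array(p['extrinsics'])
def mk(R,P):
    T=np.eye(4);U,_,V=np.linalg.svd(np.array(R));T[:3,:3]=U@V;T[:3,3]=P;q=dict(p);q['extrinsics']=T@C;return q
old=mk([[0.416,0.909,0.006],[0.909,-0.416,0.002],[0.004,0.005,-1.0]],[0.4322,0.2439,0.1008])
a=np.radians(65.5);Y=np.array([np.cos(a),np.sin(a)]);O=np.array([.4299,.2445])
def y(q,u,z): return (Y@(onz(q,u,z)[:2]-O)-.039)*1000
oi=cv2.cvtColor(cv2.imread('pics/wrist7.png'),cv2.COLOR_BGR2GRAY).astype(float);ni=cv2.cvtColor(p['pixels'],cv2.COLOR_RGB2GRAY).astype(float)
# carriage corner profile away from screw: side columns
print('old side L',oi[115:140,272:276].mean(1).astype(int).tolist());print('new side L',ni[135:160,278:282].mean(1).astype(int).tolist())
print('old bar',oi[130:175,306:308].mean(1).astype(int).tolist());print('new bar',ni[150:190,306:308].mean(1).astype(int).tolist())
for z in (.035,.045):
  print(z,'old',[round(float(y(old,(316,r),z)),2) for r in (154.3,165.2,171.6,180.8)],'new',[round(float(y(p,(317,r),z)),2) for r in (173.3,179.0,186.8,194.8)])
```

```text
old side L [133, 131, 131, 124, 123, 147, 224, 244, 238, 217, 180, 142, 197, 220, 221, 220, 239, 241, 254, 255, 255, 255, 255, 255, 255]
new side L [195, 153, 137, 125, 118, 121, 137, 147, 167, 184, 206, 205, 169, 121, 128, 171, 206, 227, 253, 254, 254, 254, 254, 254, 254]
old bar [207, 205, 205, 229, 231, 227, 205, 205, 205, 214, 148, 61, 64, 75, 112, 132, 135, 133, 131, 130, 129, 130, 127, 110, 108, 184, 180, 146, 154, 190, 178, 146, 153, 190, 162, 105, 115, 148, 160, 159, 158, 161, 237, 251, 252]
new bar [186, 187, 186, 187, 188, 187, 186, 187, 187, 119, 52, 53, 58, 58, 95, 114, 117, 118, 116, 114, 115, 114, 101, 71, 89, 147, 116, 83, 131, 99, 61, 81, 110, 136, 143, 144, 138, 208, 241, 247]
0.035 old [9.47, 1.37, -3.49, -10.59] new [-9.8, -14.6, -21.29, -28.27]
0.045 old [11.19, 3.48, -1.14, -7.9] new [-7.37, -11.97, -18.35, -25.03]
```

The spring gap closed by about 1.4–1.6 mm against the start, so the jaw holds about 14–15 N, which agrees with the torque. I'll retreat and take a final look.

```bash
python3 -m creep '0 0 0 0 0 -.03 0;0 0 0 -.02 0 -.04 0;0 0 0 -.03 0 -.04 0;0 0 0 -.03 0 -.02 0;0 0 0 0 0 0 0;0 0 0 0 0 0 0'
python3 - <<'E'
from h import *
p=arm.camera('scene');save(p,'s18')
cv2.imwrite('pics/s18z.png',cv2.resize(cv2.cvtColor(p['pixels'][170:310,180:440],cv2.COLOR_RGB2BGR),None,fx=3,fy=3,interpolation=2))
for k in ['bottle','tape','glass']:
    for a in arm.mark_of(p,k)[:1]: print(k,np.round(a['location'],1),a['conf'],onz(p,a['location'],.014 if k=='bottle' else 0))
p=arm.camera('wrist')
for k in ['bottle','seat']:
    for a in arm.mark_of(p,k)[:1]: print('wrist',k,a['conf'],onz(p,a['location'],.014))
E
```

```text
t: 22.7
position: [0.3991, 0.1691, 0.2604]
eef_rot: [[0.422, 0.907, 0.012], [0.907, -0.422, 0.003], [0.008, 0.01, -1.0]]
contact_force: [0.0, 0.5, -0.9]
width: 0.0856
bottle [348.8 252.7] 0.96 [0.4318 0.2393 0.014 ]
tape [226.2 242.9] 0.63 [0.6138 0.4371 0.    ]
glass [205.9 279.8] 0.64 [0.5009 0.5227 0.    ]
wrist bottle 0.68 [0.4319 0.2346 0.014 ]
wrist seat 0.96 [0.4286 0.2386 0.014 ]
```

View pics/s18z.png

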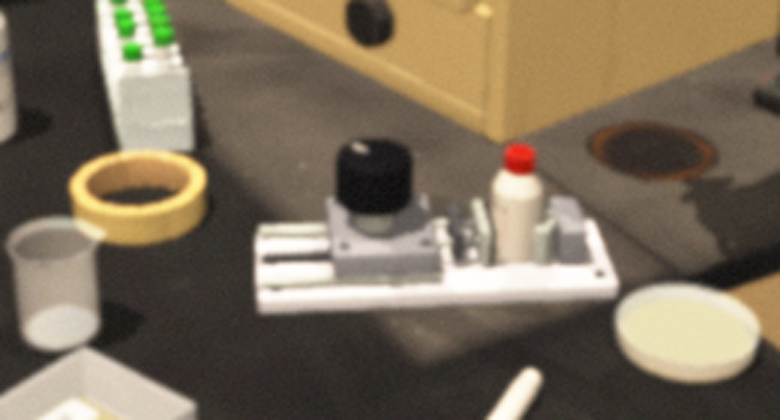

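The bottle stands upright, held between the V and the jaw. The tape and beaker are where they were, and the hand is clear.

```bash
python3 -c "
from cell import arm
print(arm.job_done())"
```

```text
the job is handed in; nothing more can be done
None
```

The bottle is clamped upright in the V stop and the job is handed in, at about 23 s of the 72 s allowed.

I stood the bottle at the "between" point and let go. Then I gripped the feed knob at 20 N and turned it about 135° clockwise (2.36 rad, about 18.9 mm of travel), letting the hand travel with it. After that I released the knob and backed the hand away.

**Last checks**
- **Clamp force:** this is inferred, not measured. Turning torque rose from about 0.42 to 0.49 N m, and the picture shows about 1.5 mm of spring compression, so roughly 14–15 N.
- **Check that disagreed:** one jaw-edge reading gave about 3 mm of compression (about 19 N). I set it aside because the back of the jaw is partly hidden in that view. It would still be inside 8–22 N.
- **Bottle:** it is upright against the V stop. The two cameras put its base 3 to 5 mm from the seat point they or the stage fit gave. That is about the error of those measurements, so it does not prove the bottle is exactly home.
- **Hand drift while turning:** the hand ran about 2 mm ahead of the knob's expected position along the slide, with about 2–3 N of sideways force. The knob mark stayed fixed in the grip, so the knob did not slip.
- **Bystanders:** the tape and beaker look untouched. Their measured positions moved by up to about 10 mm between looks, which I put down to detector error because the hand never went near them.

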